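# Clamp a sample tube with the ratchet lever

## Task

Stand the white-capped sample tube upright on the bed of the blue bench clamp, between the jaw and the V block, and let go of it. Then swing the ratchet lever back and forth by its orange knob (clockwise from above tightens) until it goes firm and the jaw holds the tube tightly in the V, without forcing the lever, and let go. Leave the other things where they are.

Things in the scene. Friction and masses are not known exactly. Their poses are not given: they have to be found in the camera images.
- tube: Loose sample tube with a white screw cap, 96 mm tall, about 80 g; body 28 to 29 mm in diameter, cap 33 mm in diameter over the top 13 mm. Origin at the centre of its underside, z along the tube towards the cap. Starts upright on the table.
- clamp: Bench clamp fixed to the table, place and yaw vary: grey base plate 130 x 215 x 12 mm; along its y axis stand the blue gearbox (centre y = -65 mm, top 62 mm above the table), the jaw and the V block with slippery white faces (mouth faces -y, back at y = +67 mm, top 57 mm above the table, so hold the tube above that). Origin on the table under the plate, z up, +y from gearbox to V block.
- nest (a point): Point on the clamp's bed (12 mm above the table) where the centre of the tube's underside lies when the tube is home in the V; at clamp x = 0, y = +25.6 mm, axes as the clamp's. The tube may be set down about 3 mm short of it, towards the jaw (-y): the jaw then pushes it home along +y.
- jaw_pad: Jaw pad with a slippery white face, 34 mm wide, from 14 to 46 mm above the table. Origin at table level under its face; +y is the closing direction. Open, its face stands 5 to 12 mm short of a tube that is home. It advances 4 mm per rad of tightening; once on the tube it stands still while a spring behind it (4 N/mm) is compressed, by about 5 mm (19 N) when fully tight, so its place does not show the tightness.
- lever: Steel ratchet lever on the gearbox: hub 74 mm in diameter, bar 16 mm wide, 70 to 80 mm above the table. Origin on the vertical turning axis, 62.5 mm above the table; the bar runs along its -x to the knob. Clockwise strokes need about 2.5 N at the knob and tighten; the other way it clicks back almost freely and the drive stays put. A clockwise push of more than 25 N is forcing it.
- lever_turn (a joint): Angle of the lever, rad: 0 when it points along the clamp's -x, grows clockwise seen from above (knob towards the clamp's +y, tightening). Posts stop it hard at -0.65 and +0.65. The ratchet has a tooth every 20 degrees, so up to 20 degrees of each clockwise stroke may be idle. In all 2.8 to 4.4 rad of driven stroke are needed, differing each time.
- knob (a point): Middle of the upright orange knob at the lever's end: 22 mm in diameter, 36 mm tall, from 82 to 118 mm above the table, freely spinning on a vertical pin 100 mm from the lever's axis. This point is 100 mm above the table.
- pivot (a point): Point on the lever's vertical turning axis, 80 mm above the table. When the drive is fully home it meets a stiff spring stop, at any lever angle: the push needed at the knob then rises steeply, by about 2 N per mm of knob travel. 8 to 15 N against this stop is fully tight.
- jar: Bystander: small white-lidded jar, 47 mm in diameter, 56 mm tall. Origin at the centre of its underside.
- water_beaker: Bystander: clear beaker, 70 mm in diameter, 82 mm tall. Origin at its underside.
- tally_counter: Bystander: grey tally counter, 52 x 71 x 28 mm. Origin at its underside.
- pawl: The ratchet's pawl, a small steel pin hidden under the lever's hub, 28 mm from the axis; turns with the lever and rides up and down 5 mm over the teeth. It carries the drive's load: about 3.6 N for each newton pushed clockwise at the knob.

How it is judged (in metres and radians):
On the way, in this order (a step that is already met when the one before it is completed fails the run):
1. the tube stands upright and free on the clamp's bed between jaw and V (distance between tube and nest below 0.012 m and angle between tube's own z axis and vertical below 0.1 rad and contact force between the arm and tube below 0.1 N), for 0.2 s.
2. the jaw presses the tube tightly into the V (contact force between jaw_pad and tube above 16 N and contact force between the arm and tube below 0.1 N and distance between tube and nest below 0.005 m), for 0.2 s.
At the end, for the whole second after the job is handed in: The tube stands home in the V (underside centre within 5 mm of the nest point, upright within 4 degrees, at rest) and the jaw pad presses it with more than 16 N (fully tight gives about 19.5 N) (contact force between jaw_pad and tube above 16 N and distance between tube and nest below 0.005 m and angle between tube's own z axis and vertical below 0.07 rad and linear speed of tube below 0.02 m/s); the robot touches nothing.
It fails at once if the drive is forced: the ratchet's pawl bears more than 90 N (about 25 N of clockwise push at the knob) (contact force between pawl and anything else above 90 N).
It fails at once if the tube is tipped over (angle between tube's own z axis and vertical above 0.6 rad).
It fails at once if a bystander is moved by more than 20 mm (distance of any of jar, water_beaker, tally_counter from where it was at the start of the episode above 0.02 m).
It also fails if it takes over 72 s, if anything falls off the work surface, if the arm or the gripper's body presses on something with over 40 N, if the wrist force passes 120 N, or if a joint passes its speed limit or range.

## Robot

A 6-joint arm with a two-finger parallel gripper is mounted at the origin on a cart in front of the work surface, level with it; the furniture and walls round the work are solid. World frame = base frame: x ahead of the robot, y to its left, z up, the work surface at z = 0. Lengths are in m, angles in degrees, forces in N, time in s.
With the tool pointing down it reaches from about 0.35 to 0.875 m from the base axis. Payload 4.2 kg.
Tool frame: the origin (TCP) lies midway between the tips of the shut fingers; the grasp point (between the pads) lies 19 mm behind it; z points along the fingers, y is the direction in which the jaws open and shut (so a half turn about z gives the same grasp; the last joint's range is limited). The gripper opens to 87 mm and grips with 3 to 60 N. Pads are 19 mm wide; open, the fingers measure 117 mm over their backs; the gripper's body (75 mm by 190 mm) begins 51 mm behind the grasp point.
Start: joints at [-50.329, 22.042, 0.453, 0, -68.411, -14.817], TCP at [0.263, -0.567, 0.223] pointing down, gripper open.
Joint ranges: [-179.83, 179.83], [-69.29, 118.12], [-61.27, 80.66], [-181.25, 117.63], [-171.15, -9.14], [-177.46, 177.46]. Speed limits (degrees/s): [159.86, 159.86, 180, 180, 180, 180].

## Interface

Orientations are given as [roll, pitch, yaw] about the fixed x, y, z axes, in that order (R = Rz(yaw) Ry(pitch) Rx(roll)).
In Python, from cell import read_state, snapshot, finish_job, masks_of, pinpoint gives the robot as it stands. The module is installed in compiled form; this text tells all that it offers.
- The arm moves only by the tool jog_arm, never from a script. Its argument "steps" is a list of rows, each a list of 2 entries, a list of its own where there are three numbers: the shift along the tool's x, y, z in m, then the turn, a rotation vector about the tool's x, y, z in degrees. A call has 1 to 5 rows; each row shifts and turns the pose as measured when the row begins, along the tool's axes as they then stand; what a row does not reach is not made up. A row lasts 1/8 s, in which the tool goes at most 62.5 mm and 10.7 degrees, less where a joint would pass 70% of its speed; a pose out of reach is approached as far as the arm can. A call with a gripper value outside its range is refused whole. "gripper" is the finger opening in m, from 0 to 0.087, set as the call begins (left out, the last holds). The fingers move at their own pace and stop on an object; "newtons" is the grip in N (left out, the last holds). Time passes only in rows, so rows that do not move let the fingers close. It gives the time, the measured TCP pose, the force and the opening at its end, in the units of the state.
- read_state(): the state, without advancing time (a new reading comes with each control period).
- snapshot(name): name is "side" or "top"; returns a dict with "color" (420x560x3 uint8, blue, green, red), "fov_y" (degrees; the focal length in pixels is half the picture's height over the tangent of half this angle, whatever the lens; pixels are square), "cx", "cy" (the principal point, pixels), "T" (4x4, takes a point from camera to world coordinates). Camera axes: x right, y down, z forward; pixel columns grow to the right and rows downward; lengths in m; the calibration is good to about 2 mm. A picture is of the moment at which its call begins. There is no depth.
- finish_job(): hands the job in, once; it reports no verdict.
Trained networks look in the newest picture that a camera, given by its name, has taken for a name from the list of things; names that differ only in an ending like _2 or _b are one class to them, and where a whole thing is asked for, a point or a joint stands for the part that bears it (a point fixed in the world has none). Each returns a list of dicts, best first, with "score" (0 to 1); they miss things now and then, are a little off and sometimes report something else, mostly with a low value. They report only what shows in the picture. A call takes as long as a camera call.
- masks_of(camera, label): "pixels" (420x560 bool, what is visible of it).
- pinpoint(camera, label): "location" ([x, y, z] in m, in world coordinates, good to about 4 mm: a listed point, or the origin of a listed thing).
The state is a dict: "clock": time; "joint_pos": joint angles; "joint_vel": joint speeds; "effort": joint torques, N m; "tool_pos": TCP position; "tcp_rot": TCP orientation; "force": force on the tool from outside, world axes, zero at the start; "moment": the same for the moment, N m; "width": finger opening in m.
Only numpy, scipy, OpenCV 4.12 (cv2) and the standard library are available. Lean on these libraries where they do the work, as an engineer would, in place of code of your own. Each camera call takes 0.05 s, during which the arm holds its last target. There are 200 camera calls.

## Working session

There is one attempt and no reset: what is moved stays moved. The work goes in short steps, Python scripts to look and compute and a tool call to move; the robot and the scene stay as the last step left them, time stands still between calls to the robot, and variables do not carry over. Pictures are saved under pics/ and viewed, about 8 in all and at most 12, crops included, and the job is handed in when it is done.

Besides the shell and the picture viewer there is one more tool, called after ">>>" in YAML: its name, and indented under it one key for each argument. jog_arm: Moves the arm, as the interface text tells. Its arguments: {"type":"object","properties":{"steps":{"type":"array"},"gripper":{"type":"number"},"newtons":{"type":"number"}},"required":["steps"]}

```bash
mkdir -p pics; cat > h.py <<'E'
import numpy as np, cv2
from cell import *
from scipy.spatial.transform import Rotation as R
def proj(s,p):
    T=np.linalg.inv(s["T"]); q=T[:3,:3]@np.array(p)+T[:3,3]
    f=s["color"].shape[0]/2/np.tan(np.radians(s["fov_y"]/2))
    return np.array([s["cx"]+f*q[0]/q[2], s["cy"]+f*q[1]/q[2]])
def unproj(s,uv,z):
    f=s["color"].shape[0]/2/np.tan(np.radians(s["fov_y"]/2))
    d=s["T"][:3,:3]@np.array([(uv[0]-s["cx"])/f,(uv[1]-s["cy"])/f,1]); o=s["T"][:3,3]
    return o+d*(z-o[2])/d[2]
E
python3 - <<'E'
from h import *
st=read_state(); print(st)
ss={c:snapshot(c) for c in("top","side")}
cv2.imwrite("pics/a.png",cv2.resize(np.vstack([ss["top"]["color"],ss["side"]["color"]]),(448,672))[:600] if 0 else np.hstack([cv2.resize(ss[c]["color"],(400,300)) for c in ss]))
for c in ss:
    print(c,ss[c]["T"][:3,3])
    for n in "tube clamp nest jaw_pad lever knob pivot jar water_beaker tally_counter".split():
        for d in pinpoint(c,n)[:2]: print(c,n,round(d["score"],2),np.round(d["location"],4),proj(ss[c],d["location"]).round())
E
```

```text
{'clock': 0.0, 'joint_pos': array([-5.03292804e+01,  2.20904647e+01,  3.76740048e-01, -2.93363912e-02,
       -6.84102183e+01, -1.48170061e+01]), 'joint_vel': array([-0.00620655, -0.02200903, -0.13016961,  0.032137  , -0.00740449,
        0.00494869]), 'effort': array([-1.62549539e-03, -3.90665352e+01,  1.87401026e+01,  4.21983764e+00,
        1.09158049e-02, -1.80742099e-04]), 'tool_pos': array([ 0.26244546, -0.56654067,  0.22144107]), 'tcp_rot': array([ 1.79873206e+02, -5.34838929e-03, -1.55157105e+02]), 'force': array([ 0.34456088,  0.78285896, -0.26860425]), 'moment': array([ 0.02231519, -0.02560785,  0.02496293]), 'width': 0.0869961662948997}
top [ 0.38981085 -0.0324117   1.33477313]
top tube 0.49 [0.536  0.0996 0.0009] [235. 217.]
top clamp 0.72 [ 6.003e-01 -1.749e-01 -5.000e-04] [320. 195.]
top nest 0.7 [ 0.6042 -0.1516  0.009 ] [313. 194.]
top jaw_pad 0.42 [ 6.096e-01 -1.685e-01  3.000e-04] [318. 192.]
top lever 0.87 [ 0.6047 -0.2432  0.0629] [345. 190.]
top lever 0.38 [ 0.4949 -0.2415  0.0974] [348. 225.]
top knob 0.74 [ 0.5001 -0.242   0.0994] [348. 223.]
top pivot 0.77 [ 0.6005 -0.2393  0.0784] [344. 191.]
top jar 0.64 [ 0.7205 -0.3306  0.0015] [367. 158.]
top water_beaker 0.57 [ 0.7232  0.3691 -0.0044] [152. 161.]
top tally_counter 0.51 [ 0.3916 -0.4177  0.0006] [400. 259.]
side [0.23888197 1.07026704 1.10108909]
side clamp 0.59 [ 6.070e-01 -1.715e-01 -5.000e-04] [281. 195.]
side nest 0.64 [ 0.6065 -0.1542  0.0141] [280. 195.]
side lever 0.8 [ 0.5971 -0.2404  0.0667] [289. 165.]
side knob 0.68 [ 0.5005 -0.2369  0.1041] [320. 161.]
side knob 0.41 [ 6.059e-01 -1.705e-01 -3.000e-04] [281. 195.]
side pivot 0.89 [ 0.5961 -0.2357  0.0805] [289. 163.]
side jar 0.62 [ 0.7162 -0.3357  0.0018] [263. 159.]
side water_beaker 0.78 [0.7227 0.3705 0.0069] [177. 325.]
side tally_counter 0.65 [ 0.3921 -0.4145 -0.0019] [362. 160.]
```

View pics/a.png

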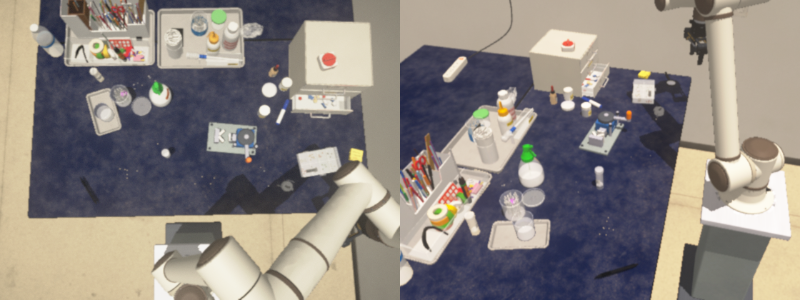

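```bash
python3 - <<'E'
from h import *
s=snapshot("top"); a=s["color"][150:260,200:380]
m=masks_of("top","clamp")
if m:
    px=m[0]["pixels"]; print(m[0]["score"],px.sum()); c=np.argwhere(px)[:,::-1].astype(np.float32)
    r=cv2.minAreaRect(c); print(r)
    for p in cv2.boxPoints(r): print(unproj(s,p,0.012)[:2].round(4))
for n in("tube","lever"):
    for d in masks_of("top",n)[:2]:
        y,x=np.nonzero(d["pixels"]); print(n,d["score"],len(x),x.mean(),y.mean(),unproj(s,(x.mean(),y.mean()),.09)[:2])
s2=snapshot("side")
for n in("tube",):
    for d in masks_of("side",n)[:2]:
        y,x=np.nonzero(d["pixels"]); print(n,d["score"],len(x),x.min(),x.max(),y.min(),y.max(),unproj(s2,(x.mean(),(y.min()+y.max())/2),.048)[:2])
b=s2["color"][120:290,220:360]
cv2.imwrite("pics/b.png",np.hstack([cv2.resize(a,(490,300),interpolation=2),cv2.resize(b,(247,300),interpolation=2)]))
E
```

```text
0.58 2828
((324.506103515625, 198.9451141357422), (71.89092254638672, 51.461090087890625), 6.340191841125488)
[ 0.5195 -0.0622]
[ 0.6838 -0.0839]
[ 0.6537 -0.3118]
[ 0.4904 -0.2864]
tube 0.63 143 231.46153846153845 214.56643356643357 [0.5326641 0.1009739]
lever 0.75 615 343.9170731707317 197.62926829268292 [ 0.57750176 -0.23518445]
lever 0.5 2804 324.6576319543509 194.71433666191155 [ 0.58735928 -0.17791473]
tube 0.79 320 273 284 233 264 [0.53808356 0.09834891]
```

View pics/b.png

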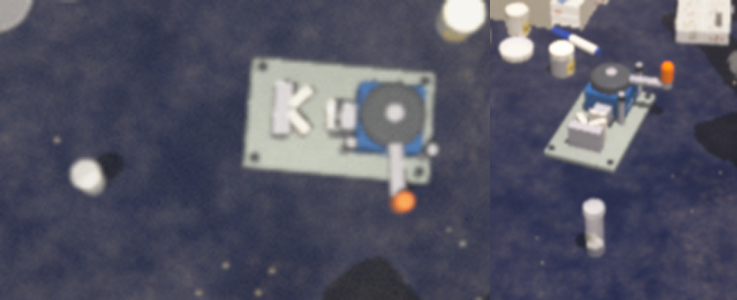

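```bash
python3 - <<'E'
from h import *
s=snapshot("top")
P=lambda u,v:(200+u/2.722,150+v/2.727)
c=[unproj(s,P(*p),.012)[:2] for p in((252,58),(435,73),(428,184),(243,167))]
print("corners",np.round(c,4),"ctr",np.mean(c,0))
c=np.array(c)
y=(c[0]-c[1])+(c[3]-c[2]); yaw=np.arctan2(-y[0],y[1]); print("yaw",np.degrees(yaw))
R2=np.array([[np.cos(yaw),-np.sin(yaw)],[np.sin(yaw),np.cos(yaw)]]); o=c.mean(0)
print("nest",o+R2@[0,.0256],"pivot",o+R2@[0,-.065])
print("hub",unproj(s,P(395,113),.082),"knob",unproj(s,P(404,201),.118),"cap",unproj(s,P(87,172),.096))
E
```

```text
corners [[ 0.6776 -0.0868]
 [ 0.6558 -0.3014]
 [ 0.5252 -0.2874]
 [ 0.5489 -0.0734]] ctr [ 0.60186667 -0.18725873]
yaw -6.060383538714303
nest [ 0.60456943 -0.1618018 ] pivot [ 0.5950042  -0.25189545]
hub [ 0.59751209 -0.24084414  0.082     ] knob [ 0.49666247 -0.24063933  0.118     ] cap [0.53639366 0.09883697 0.096     ]
```

```bash
cat >> h.py <<'E'
def plan(p,yaw,n=None,show=True,start=None):
    st=read_state(); p0=np.array(st["tool_pos"]); R0=R.from_euler("xyz",st["tcp_rot"],degrees=True)
    if start is not None: p0,R0=np.array(start[0]),R.from_euler("xyz",[180,0,start[1]],degrees=True)
    R1=R.from_euler("xyz",[180,0,yaw],degrees=True); rv=(R0.inv()*R1).as_rotvec()
    d=np.array(p)-p0
    n=n or max(1,int(np.ceil(max(np.linalg.norm(d)/.06,np.degrees(np.linalg.norm(rv))/10))))
    print("d",d.round(4),"n",n)
    for k in range(n):
        Rk=R0*R.from_rotvec(rv*k/n)
        print([[float(x) for x in (Rk.inv().apply(d/n)).round(4)],[float(x) for x in np.degrees(rv/n).round(2)]])
E
python3 -c "
from h import *
plan([.536,.099,.2],-95,13)"
```

```text
d [ 0.2733  0.6661 -0.0226] n 13
[[-0.0406, 0.0377, 0.0017], [0.0, 0.0, -4.63]]
[[-0.0435, 0.0343, 0.0017], [0.0, 0.0, -4.63]]
[[-0.0461, 0.0306, 0.0017], [0.0, 0.0, -4.63]]
[[-0.0485, 0.0268, 0.0017], [0.0, 0.0, -4.63]]
[[-0.0505, 0.0228, 0.0017], [0.0, 0.0, -4.63]]
[[-0.0521, 0.0187, 0.0017], [0.0, 0.0, -4.63]]
[[-0.0535, 0.0144, 0.0017], [0.0, 0.0, -4.63]]
[[-0.0545, 0.01, 0.0017], [0.0, 0.0, -4.63]]
[[-0.0551, 0.0056, 0.0017], [0.0, 0.0, -4.63]]
[[-0.0554, 0.0012, 0.0017], [0.0, 0.0, -4.63]]
[[-0.0553, -0.0033, 0.0017], [0.0, 0.0, -4.63]]
[[-0.0548, -0.0078, 0.0017], [0.0, 0.0, -4.63]]
[[-0.054, -0.0122, 0.0017], [0.0, 0.0, -4.63]]
```

>>> jog_arm:
  steps:
    - [[-0.0406, 0.0377, 0.0017], [0, 0, -4.6]]
    - [[-0.0435, 0.0343, 0.0017], [0, 0, -4.6]]
    - [[-0.0461, 0.0306, 0.0017], [0, 0, -4.6]]
    - [[-0.0485, 0.0268, 0.0017], [0, 0, -4.6]]
    - [[-0.0505, 0.0228, 0.0017], [0, 0, -4.6]]

```text
clock: 2.08
tool_pos: [0.3692, -0.3073, 0.2131]
tcp_rot: [-179.9, -0.0, -131.8]
force: [1.3, -0.2, 0.1]
width: 0.0868
```

>>> jog_arm:
  steps:
    - [[-0.052, 0.0187, 0.0017], [0, 0, -4.6]]
    - [[-0.0535, 0.0144, 0.0017], [0, 0, -4.6]]
    - [[-0.0545, 0.01, 0.0017], [0, 0, -4.6]]
    - [[-0.055, 0.0056, 0.0017], [0, 0, -4.6]]
    - [[-0.0555, 0.0012, 0.0017], [0, 0, -4.6]]

```text
clock: 2.7
tool_pos: [0.475, -0.0414, 0.2064]
tcp_rot: [-179.6, 0.0, -108.0]
force: [1.5, -0.2, -0.0]
width: 0.0867
```

```bash
python3 -c "
from h import *
plan([.536,.099,.17],-95)"
```

```text
d [ 0.061   0.1404 -0.0364] n 3
[[-0.0508, -0.0048, 0.0122], [-0.15, -0.02, -4.32]]
[[-0.0503, -0.0087, 0.0122], [-0.15, -0.02, -4.32]]
[[-0.0495, -0.0125, 0.0122], [-0.15, -0.02, -4.32]]
```

>>> jog_arm:
  steps:
    - [[-0.051, -0.0048, 0.012], [-0.15, 0, -4.3]]
    - [[-0.0503, -0.0087, 0.012], [-0.15, 0, -4.3]]
    - [[-0.0495, -0.0125, 0.012], [-0.15, 0, -4.3]]
    - [[0, 0, 0.001], [0, 0, 0]]

```text
clock: 3.2
tool_pos: [0.539, 0.1082, 0.1696]
tcp_rot: [-179.8, 0.0, -94.3]
force: [-1.1, -1.5, -0.1]
width: 0.0867
```

```bash
python3 - <<'E'
from h import *
plan([.536,.099,.052],-95)
s=snapshot("side"); b=s["color"][180:290,210:350]
print([ (round(d["score"],2),d["location"]) for d in pinpoint("side","tube")])
cv2.imwrite("pics/c.png",cv2.resize(b,(420,330),interpolation=2))
E
```

```text
d [-0.003  -0.0092 -0.1176] n 2
[[0.0047, 0.0014, 0.0588], [-0.11, 0.01, 0.37]]
[[0.0047, 0.0012, 0.0588], [-0.11, 0.01, 0.37]]
[(0.89, [0.5346, 0.0974, -0.0005])]
```

View pics/c.png

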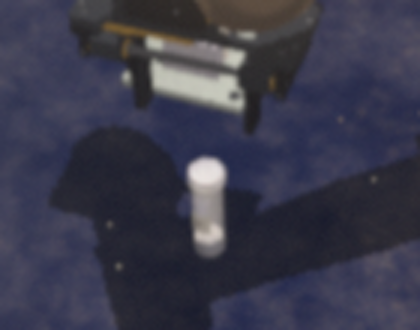

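The gripper hangs open above the upright tube (cap at crop (207,172), base (208,245)), with the fingers clear on both sides.

>>> jog_arm:
  steps:
    - [[0.009, 0.003, 0.03], [0, 0, 0.4]]
    - [[0, 0, 0.045], [0, 0, 0]]
    - [[0, 0, 0.04], [0, 0, 0]]
    - [[0, 0, 0.001], [0, 0, 0]]

```text
clock: 3.8
tool_pos: [0.5354, 0.093, 0.056]
tcp_rot: [-179.4, 0.2, -95.2]
force: [-0.7, 0.1, -0.1]
width: 0.0868
```

```bash
python3 -c "
from h import *
plan([.535,.098,.052],-95)"
```

```text
d [-0.0004  0.005  -0.004 ] n 1
[[-0.0049, 0.0009, 0.004], [-0.59, 0.18, -0.21]]
```

>>> jog_arm:
  steps:
    - [[-0.005, 0.001, 0.004], [-0.6, 0.2, -0.2]]
    - [[0, 0, 0], [0, 0, 0]]

```text
clock: 4.05
tool_pos: [0.5369, 0.0982, 0.0553]
tcp_rot: [-179.7, 0.1, -95.0]
force: [0.0, 0.6, -0.5]
width: 0.087
```

>>> jog_arm:
  steps:
    - [[0, 0, 0], [0, 0, 0]]
    - [[0, 0, 0], [0, 0, 0]]
    - [[0, 0, 0], [0, 0, 0]]
    - [[0, 0, 0], [0, 0, 0]]
  gripper: 0.02
  newtons: 15

```text
clock: 4.55
tool_pos: [0.5386, 0.099, 0.0583]
tcp_rot: [-179.5, 0.3, -95.0]
force: [1.2, -0.6, 0.9]
width: 0.055
```

>>> jog_arm:
  steps:
    - [[0, 0, 0.005], [0, 0, 0]]
    - [[0, 0, 0.003], [-0.3, 0.2, 0]]
    - [[0, 0, 0.001], [0, 0, 0]]
    - [[0, 0, 0.0005], [0, 0, 0]]
    - [[0, 0, 0.0005], [0, 0, 0]]

```text
clock: 5.18
tool_pos: [0.5392, 0.0992, 0.0493]
tcp_rot: [-179.7, 0.0, -94.9]
force: [-1.5, 0.4, 5.0]
width: 0.0313
```

>>> jog_arm:
  steps:
    - [[0, 0, -0.001], [0, 0, 0]]
    - [[0, 0, 0], [0, 0, 0]]

```text
clock: 5.42
tool_pos: [0.5389, 0.0992, 0.0498]
tcp_rot: [-179.8, 0.0, -95.0]
force: [-0.0, 0.0, -0.5]
width: 0.0312
```

>>> jog_arm:
  steps:
    - [[0, 0, -0.02], [0, 0, 0]]
    - [[0, 0, -0.05], [0, 0, 0]]
    - [[0, 0, -0.04], [0, 0, 0]]
    - [[0, 0, 0], [0, 0, 0]]

```text
clock: 5.92
tool_pos: [0.5377, 0.0988, 0.1603]
tcp_rot: [180.0, -0.1, -95.0]
force: [0.1, -0.4, -1.0]
width: 0.0313
```

```bash
python3 - <<'E'
from h import *
st=read_state(); print(st["tool_pos"],st["tcp_rot"],st["width"])
s=snapshot("side"); b=s["color"][150:270,220:340]
print([ (round(d["score"],2),d["location"]) for d in pinpoint("side","tube")])
cv2.imwrite("pics/d.png",cv2.resize(b,(420,420),interpolation=2))
print("clamp app:"); plan([.6045,-.155,.165],-95)
E
```

```text
[0.5377408  0.09875896 0.16026633] [ 1.79975064e+02 -1.16926948e-01 -9.49921212e+01] 0.03128737178797454
[(0.83, [0.5373, 0.0994, 0.1106])]
clamp app:
d [ 0.0691 -0.253   0.0082] n 5
[[0.0492, -0.0182, -0.0015], [0.08, -0.06, -0.01]]
[[0.0492, -0.0182, -0.0015], [0.08, -0.06, -0.01]]
[[0.0492, -0.0182, -0.0016], [0.08, -0.06, -0.01]]
[[0.0492, -0.0182, -0.0016], [0.08, -0.06, -0.01]]
[[0.0492, -0.0182, -0.0016], [0.08, -0.06, -0.01]]
```

View pics/d.png

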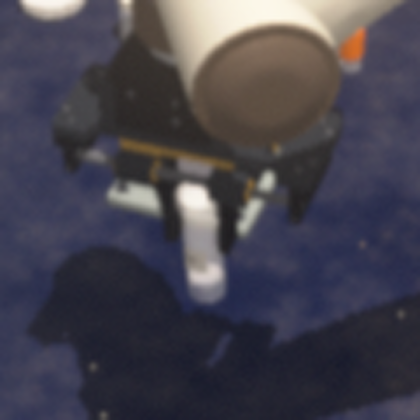

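>>> jog_arm:
  steps:
    - [[0.0492, -0.018, -0.0015], [0, 0, 0]]
    - [[0.0492, -0.018, -0.0015], [0, 0, 0]]
    - [[0.0492, -0.018, -0.0015], [0, 0, 0]]
    - [[0.0492, -0.018, -0.0015], [0, 0, 0]]
    - [[0.042, -0.016, -0.0015], [0, 0, 0]]

```text
clock: 6.65
tool_pos: [0.5993, -0.1512, 0.1538]
tcp_rot: [178.5, -0.4, -94.6]
force: [0.9, -0.1, -0.9]
width: 0.0319
```

```bash
python3 - <<'E'
from h import *
s=snapshot("top")
P=lambda u,v:(200+u/2.722,150+v/2.727)
for n,p,z in(("Vback",(272,108),.057),("Vtip",(311,90),.057),("Vtip",(310,130),.057),("pad",(328,114),.046)): print(n,unproj(s,P(*p),z)[:2].round(4))
s=snapshot("side")
for n in("nest","tube","clamp","jaw_pad"): print(n,[(round(d["score"],2),np.round(d["location"],4)) for d in pinpoint("side",n)][:2])
st=read_state();print(st["tool_pos"])
cv2.imwrite("pics/e.png",cv2.resize(s["color"][110:230,220:360],(560,480),interpolation=2))
E
```

```text
Vback [ 0.6099 -0.1062]
Vtip [ 0.6297 -0.1509]
Vtip [ 0.584  -0.1484]
pad [ 0.6037 -0.1705]
nest [(0.61, array([ 0.6111, -0.153 ,  0.0152]))]
tube [(0.75, array([ 0.5988, -0.1595,  0.1031]))]
clamp [(0.57, array([ 6.054e-01, -1.779e-01, -6.000e-04]))]
jaw_pad [(0.46, array([ 6.034e-01, -1.705e-01,  4.000e-04]))]
[ 0.59933249 -0.14875779  0.15497808]
```

View pics/e.png

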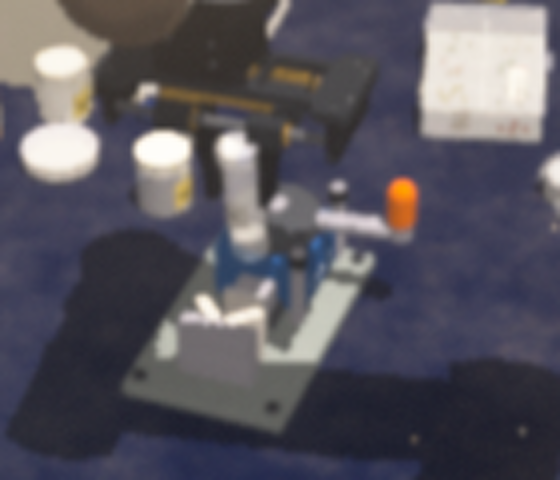

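```bash
python3 -c "
from h import *
print(read_state()['tcp_rot']);plan([.606,-.152,.125],-95,1)"
```

```text
[178.61077106  -0.40860699 -94.57260192]
d [ 0.0067 -0.0032 -0.03  ] n 1
[[0.0025, -0.0076, 0.0298], [1.39, -0.41, 0.42]]
```

>>> jog_arm:
  steps:
    - [[0.0025, -0.0076, 0.01], [1.4, -0.4, 0.4]]
    - [[0, 0, 0.015], [0, 0, 0]]
    - [[0, 0, 0.005], [0, 0, 0]]
    - [[0, 0, 0], [0, 0, 0]]

```text
clock: 7.45
tool_pos: [0.6056, -0.1476, 0.1229]
tcp_rot: [179.9, -0.0, -94.6]
force: [0.1, -0.6, -0.4]
width: 0.0311
```

```bash
python3 -c "
from h import *
plan([.606,-.152,.09],-95,2)"
```

```text
d [ 0.0004 -0.0044 -0.0329] n 2
[[0.0022, -0.0004, 0.0164], [0.05, -0.0, 0.18]]
[[0.0022, -0.0004, 0.0164], [0.05, -0.0, 0.18]]
```

>>> jog_arm:
  steps:
    - [[0.0045, -0.0005, 0.004], [0, 0, 0.3]]
    - [[0, 0, 0.003], [0, 0, 0]]

```text
clock: 7.7
tool_pos: [0.6062, -0.1521, 0.1162]
tcp_rot: [180.0, -0.0, -94.9]
force: [0.7, -0.3, -0.6]
width: 0.0314
```

```bash
python3 - <<'E'
from h import *
plan([.606,-.152,.075],-95,2)
s=snapshot("top"); 
for n in("tube","nest"): print(n,[(round(d["score"],2),np.round(d["location"],4)) for d in pinpoint("top",n)][:2])
s2=snapshot("side")
for n in("tube","nest"): print(n,[(round(d["score"],2),np.round(d["location"],4)) for d in pinpoint("side",n)][:2])
cv2.imwrite("pics/f.png",np.hstack([cv2.resize(s["color"][150:240,290:380],(400,400),interpolation=2),cv2.resize(s2["color"][130:230,240:340],(400,400),interpolation=2)]))
E
```

```text
d [-0.0002  0.0001 -0.0412] n 2
[[-0.0001, 0.0001, 0.0206], [0.01, -0.0, 0.05]]
[[-0.0001, 0.0001, 0.0206], [0.01, -0.0, 0.05]]
tube []
nest [(0.56, array([ 0.6051, -0.1509,  0.0083]))]
tube [(0.55, array([ 0.6044, -0.1531,  0.0659]))]
nest [(0.85, array([ 0.6099, -0.1506,  0.013 ])), (0.61, array([ 0.5031, -0.2389,  0.1057]))]
```

View pics/f.png

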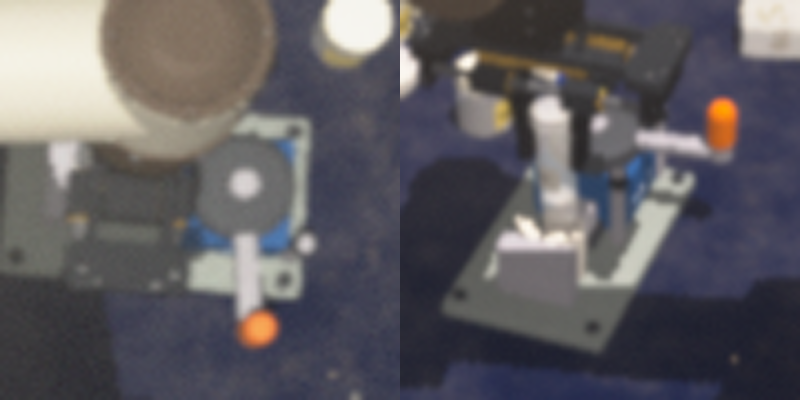

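The tube (right, column ~552) hangs just above the slot behind the V arms. I'll lower it and watch the force.

>>> jog_arm:
  steps:
    - [[0, 0, 0.01], [0, 0, 0]]
    - [[0, 0, 0.01], [0, 0, 0]]
    - [[0, 0, 0.005], [0, 0, 0]]

```text
clock: 8.38
tool_pos: [0.6124, -0.1552, 0.1007]
tcp_rot: [-179.1, -0.4, -94.6]
force: [-2.9, 1.1, 13.7]
width: 0.0313
```

>>> jog_arm:
  steps:
    - [[0, 0, -0.012], [0, 0, 0]]
    - [[0, 0, -0.008], [0, 0, 0]]
    - [[0, 0, 0], [0, 0, 0]]

```text
clock: 8.75
tool_pos: [0.6117, -0.1548, 0.1209]
tcp_rot: [-179.2, -0.4, -94.6]
force: [0.1, -0.2, -0.7]
width: 0.0319
```

```bash
python3 - <<'E'
from h import *
st=read_state();print(st["tool_pos"],st["tcp_rot"],st["force"],st["width"])
s2=snapshot("side")
d=pinpoint("side","tube"); print(d and (d[0]["score"],d[0]["location"]))
m=masks_of("side","tube")
for k in m[:1]:
    y,x=np.nonzero(k["pixels"]); print(k["score"],x.min(),x.max(),y.min(),y.max()); print(np.polyfit(y,x,1))
    for v in (y.min(),y.max()-2): print(v,x[y==v+1].mean(), np.ptp(x[y==v+1]))
t=st["tool_pos"]
for z in (.046,-.05): print("expected axis px",proj(s2,[t[0],t[1],t[2]+z]))
cv2.imwrite("pics/g.png",cv2.resize(s2["color"][140:220,240:340],(750,600),interpolation=2))
E
```

```text
[ 0.6117063  -0.15484026  0.12085368] [-179.16110406   -0.37553467  -94.60990609] [ 0.06653735 -0.18325535 -0.73734289] 0.03193044304285241
(0.57, [0.6077, -0.1514, 0.0736])
0.63 271 282 152 182
[8.16315019e-02 2.62667467e+02]
152 274.5 5
180 277.5 7
expected axis px [276.56727406 154.44822875]
expected axis px [277.49639689 180.22952031]
```

View pics/g.png

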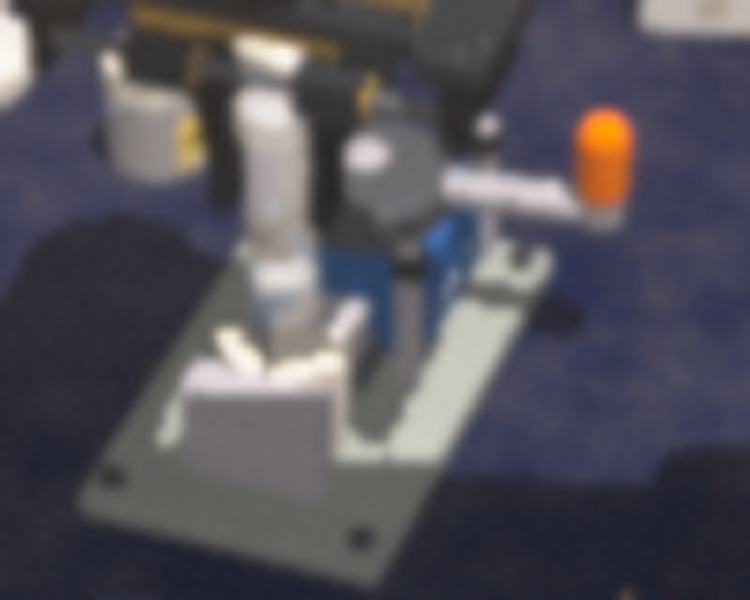

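The tube is tilted in the grip: its cap (268,60) leans against its foot (~285,330). The pads reach up onto the cap rim, which also explains the 31 mm width. I'll set it back on open table and regrip it squarely by the cap.

```bash
python3 -c "
from h import *
plan([.54,.04,.14],-95,4)"
```

```text
d [-0.0711  0.1948  0.0201] n 4
[[-0.0471, 0.0216, -0.0056], [-0.18, -0.1, 0.1]]
[[-0.0471, 0.0217, -0.0055], [-0.18, -0.1, 0.1]]
[[-0.047, 0.0218, -0.0053], [-0.18, -0.1, 0.1]]
[[-0.047, 0.0219, -0.0052], [-0.18, -0.1, 0.1]]
```

>>> jog_arm:
  steps:
    - [[0, 0, -0.02], [0, 0, 0]]
    - [[-0.047, 0.0216, 0], [-0.2, -0.1, 0.1]]
    - [[-0.047, 0.0217, 0], [-0.2, -0.1, 0.1]]
    - [[-0.047, 0.0218, 0], [-0.2, -0.1, 0.1]]
    - [[-0.047, 0.022, 0], [-0.2, -0.1, 0.1]]

```text
clock: 9.52
tool_pos: [0.5378, 0.0422, 0.1351]
tcp_rot: [179.6, -0.0, -95.4]
force: [0.4, 0.4, -1.2]
width: 0.0313
```

>>> jog_arm:
  steps:
    - [[0, 0, 0.005], [0, 0, 0]]
    - [[0, 0, 0.045], [0, 0, 0]]
    - [[0, 0, 0.023], [0, 0, 0]]
    - [[0, 0, 0.003], [0, 0, 0]]

```text
clock: 10.02
tool_pos: [0.5368, 0.0448, 0.0568]
tcp_rot: [179.6, -0.0, -95.1]
force: [1.0, 0.2, -0.8]
width: 0.0313
```

>>> jog_arm:
  steps:
    - [[0, 0, 0.004], [0, 0, 0]]
    - [[0, 0, 0.002], [0, 0, 0]]

```text
clock: 10.28
tool_pos: [0.5377, 0.0442, 0.0513]
tcp_rot: [179.7, -0.0, -95.2]
force: [0.1, 0.1, -0.4]
width: 0.0311
```

>>> jog_arm:
  steps:
    - [[0, 0, 0.003], [0, 0, 0]]
    - [[0, 0, 0.0015], [0, 0, 0]]

```text
clock: 10.52
tool_pos: [0.5386, 0.0442, 0.0477]
tcp_rot: [179.8, 0.1, -95.2]
force: [-0.6, -0.0, -0.4]
width: 0.031
```

>>> jog_arm:
  steps:
    - [[0, 0, 0.003], [0, 0, 0]]
    - [[0, 0, 0.002], [0, 0, 0]]

```text
clock: 10.78
tool_pos: [0.5394, 0.0444, 0.0461]
tcp_rot: [179.9, 0.0, -95.1]
force: [-5.9, 0.6, 15.7]
width: 0.0319
```

>>> jog_arm:
  steps:
    - [[0, 0, -0.001], [0, 0, 0]]
    - [[0, 0, 0], [0, 0, 0]]
    - [[0, 0, 0], [0, 0, 0]]
    - [[0, 0, 0], [0, 0, 0]]
    - [[0, 0, 0], [0, 0, 0]]
  gripper: 0.08

```text
clock: 11.4
tool_pos: [0.54, 0.0446, 0.0476]
tcp_rot: [-180.0, 0.1, -95.0]
force: [0.1, 0.5, 0.3]
width: 0.0735
```

>>> jog_arm:
  steps:
    - [[0, 0, -0.01], [0, 0, 0]]
    - [[0, 0, -0.014], [0, 0, 0]]
    - [[0, 0, -0.002], [0, 0, 0]]

```text
clock: 11.78
tool_pos: [0.5403, 0.0446, 0.0756]
tcp_rot: [-179.9, 0.1, -95.0]
force: [-0.3, 0.7, 0.2]
width: 0.0798
```

```bash
python3 - <<'E'
from h import *
st=read_state();print(st["tool_pos"],st["tcp_rot"],st["width"])
s2=snapshot("side")
d=pinpoint("side","tube"); print(d and (d[0]["score"],d[0]["location"]))
y,x=np.nonzero(masks_of("side","tube")[0]["pixels"]); print(x.min(),x.max(),y.min(),y.max())
t=d[0]["location"]
for z in(0,.096): print(proj(s2,[t[0],t[1],z]))
E
```

```text
[0.54028756 0.0446255  0.07558547] [-1.79934534e+02  6.80749770e-02 -9.50292466e+01] 0.07976539392112086
(0.51, [0.5348, 0.0501, -0.0017])
278 289 220 251
[284.92006778 248.56627284]
[284.24034865 223.70969873]
```

>>> jog_arm:
  steps:
    - [[-0.0035, 0.003, -0.004], [0, 0, 0]]
    - [[0, 0, -0.001], [0, 0, 0]]

```text
clock: 12.18
tool_pos: [0.5359, 0.0482, 0.0789]
tcp_rot: [179.8, -0.0, -95.1]
force: [-0.0, 0.4, 0.7]
width: 0.0797
```

>>> jog_arm:
  steps:
    - [[0, 0, 0.0005], [0, 0, 0]]
    - [[0, 0, 0.0005], [0, 0, 0]]
    - [[0, 0, 0.0005], [0, 0, 0]]
    - [[0, 0, 0.0005], [0, 0, 0]]
    - [[0, 0, 0.0005], [0, 0, 0]]
  gripper: 0.025
  newtons: 20

```text
clock: 12.8
tool_pos: [0.5357, 0.0482, 0.0758]
tcp_rot: [179.8, -0.0, -95.1]
force: [-0.2, 0.3, -0.2]
width: 0.0382
```

>>> jog_arm:
  steps:
    - [[0, 0, -0.0005], [0, 0, 0]]
    - [[0, 0, -0.0005], [0, 0, 0]]
    - [[0, 0, 0], [0, 0, 0]]

```text
clock: 13.18
tool_pos: [0.5353, 0.0481, 0.0765]
tcp_rot: [179.7, -0.0, -95.1]
force: [1.0, 0.7, -0.9]
width: 0.031
```

>>> jog_arm:
  steps:
    - [[0, 0, -0.03], [0, 0, 0]]
    - [[0, 0, -0.04], [0, 0, 0]]
    - [[0, 0, -0.02], [0, 0, 0]]
    - [[0, 0, 0], [0, 0, 0]]

```text
clock: 13.68
tool_pos: [0.5351, 0.0479, 0.1681]
tcp_rot: [179.6, -0.1, -95.1]
force: [0.2, -0.3, -0.4]
width: 0.0316
```

```bash
python3 - <<'E'
from h import *
st=read_state();t=st["tool_pos"];print(t,st["tcp_rot"],st["width"])
s2=snapshot("side")
d=pinpoint("side","tube"); print(d and (d[0]["score"],d[0]["location"]))
y,x=np.nonzero(masks_of("side","tube")[0]["pixels"]); print(x.min(),x.max(),y.min(),y.max())
for v in(y.min()+2,y.max()-3): print(v,x[y==v].mean())
for z in(.0,-.078): print("axis",proj(s2,[t[0],t[1],t[2]+z]))
plan([.606,-.156,.18],-95,4)
cv2.imwrite("pics/i.png",cv2.resize(s2["color"][170:260,240:330],(600,600),interpolation=2))
E
```

```text
[0.53509025 0.04791418 0.16809185] [ 1.79617597e+02 -9.34185649e-02 -9.50895484e+01] 0.031621192877460805
(0.58, [0.5358, 0.0481, 0.0908])
277 288 194 227
196 283.0
224 283.5
axis [283.80132036 203.01594732]
axis [284.39094463 224.74140185]
d [ 0.0725 -0.2034  0.0145] n 4
[[0.0491, -0.0226, -0.0037], [0.17, -0.05, -0.03]]
[[0.0491, -0.0225, -0.0037], [0.17, -0.05, -0.03]]
[[0.0491, -0.0225, -0.0037], [0.17, -0.05, -0.03]]
[[0.0491, -0.0225, -0.0036], [0.17, -0.05, -0.03]]
```

View pics/i.png

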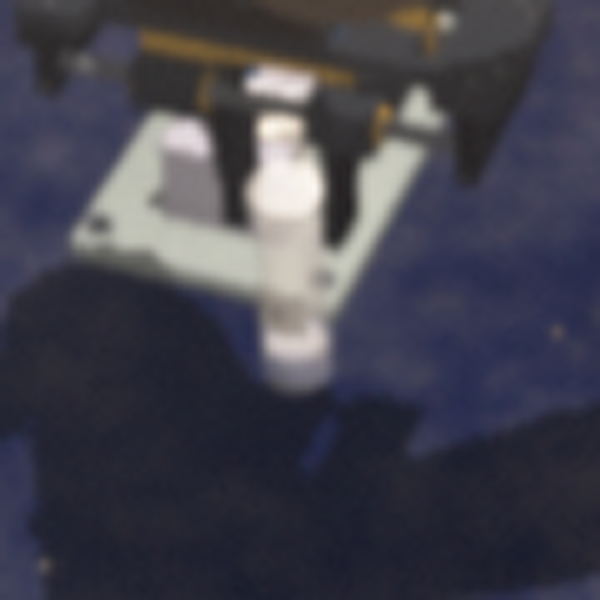

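>>> jog_arm:
  steps:
    - [[0.049, -0.0225, -0.0037], [0.2, 0, 0]]
    - [[0.049, -0.0225, -0.0037], [0.2, 0, 0]]
    - [[0.049, -0.0225, -0.0037], [0.1, 0, 0]]
    - [[0.043, -0.021, -0.002], [0, 0, 0]]
    - [[0, 0, 0], [0, 0, 0]]

```text
clock: 14.45
tool_pos: [0.6042, -0.1542, 0.1701]
tcp_rot: [179.0, -0.3, -94.9]
force: [-0.9, 0.4, -0.7]
width: 0.0312
```

```bash
python3 -c "
from h import *
plan([.6065,-.154,.15],-95,1)"
```

```text
d [ 0.0023  0.0002 -0.0201] n 1
[[-0.0005, -0.0026, 0.02], [0.97, -0.31, 0.09]]
```

>>> jog_arm:
  steps:
    - [[-0.0005, -0.0026, 0.012], [1, -0.3, 0]]
    - [[0, 0, 0.008], [0, 0, 0]]
    - [[0, 0, 0.001], [0, 0, 0]]

```text
clock: 14.82
tool_pos: [0.6045, -0.1529, 0.1445]
tcp_rot: [179.6, 0.0, -94.9]
force: [-0.0, -0.1, -0.7]
width: 0.0313
```

```bash
python3 - <<'E'
from h import *
plan([.6065,-.154,.11],-95,1)
s=snapshot("side"); t=read_state()["tool_pos"]; print(t, read_state()["tcp_rot"])
for n in("tube","nest"): print(n,[(round(d["score"],2),np.round(d["location"],4)) for d in pinpoint("side",n)][:1])
y,x=np.nonzero(masks_of("side","tube")[0]["pixels"]); print(x.min(),x.max(),y.min(),y.max())
for v in(y.min()+2,y.max()-5): print(v,x[y==v].mean())
for z in(.0,-.077): print("axis",proj(s,[t[0],t[1],t[2]+z]))
im=cv2.resize(s["color"][150:225,245:345],(800,600),interpolation=cv2.INTER_CUBIC)
cv2.imwrite("pics/j.png",im)
E
```

```text
d [ 0.002  -0.0011 -0.0345] n 1
[[0.0009, -0.0023, 0.0345], [0.38, 0.01, 0.07]]
[ 0.6046267  -0.15288547  0.14471485] [ 1.79646612e+02  1.35616784e-02 -9.49221890e+01]
tube []
nest []
284 324 155 173
157 304.25
168 302.54285714285714
axis [278.93747491 161.30920574]
axis [279.60930137 181.78424365]
```

View pics/j.png

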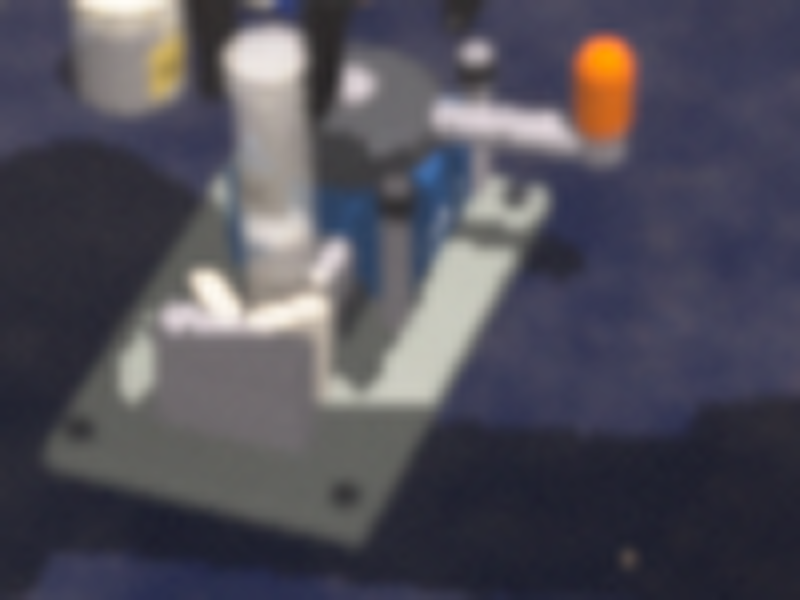

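```bash
python3 - <<'E'
from h import *
s=snapshot("side")
for n,p,z in(("Vtip+x",(195,272),.057),("Vtip-x",(328,300),.057),("apex",(243,320),.057),("blockL",(165,315),.057),("blockR",(305,338),.057),("padtop",(332,262),.046)):
    print(n,unproj(s,(245+p[0]/8,150+p[1]/8),z)[:2].round(4))
for n in((.6065,-.151),): print([(proj(s,[*n,z])-[245,150])*8 for z in(.012,.057)])
E
```

```text
Vtip+x [ 0.6358 -0.1479]
Vtip-x [ 0.5824 -0.1438]
apex [ 0.6103 -0.1249]
blockL [ 0.6396 -0.1208]
blockR [ 0.585  -0.1203]
padtop [ 0.5905 -0.1791]
[array([274.57649555, 368.91173031]), array([271.50293245, 278.58585523])]
```

>>> jog_arm:
  steps:
    - [[0.0, -0.0036, 0.004], [0.4, 0, 0]]
    - [[0, 0, 0.002], [0, 0, 0]]

```text
clock: 15.32
tool_pos: [0.61, -0.1534, 0.141]
tcp_rot: [-179.6, 0.0, -94.9]
force: [-0.2, -1.0, -1.2]
width: 0.0312
```

>>> jog_arm:
  steps:
    - [[0, 0, 0.004], [0, 0, 0]]
    - [[0, 0, 0.003], [0, 0, 0]]

```text
clock: 15.58
tool_pos: [0.6101, -0.1535, 0.1336]
tcp_rot: [-179.6, 0.0, -94.9]
force: [0.8, 0.4, -0.4]
width: 0.0313
```

>>> jog_arm:
  steps:
    - [[0, 0.0015, 0.001], [-0.3, 0, 0]]
    - [[0, 0, 0.003], [0, 0, 0]]
    - [[0, 0, 0.003], [0, 0, 0]]

```text
clock: 15.95
tool_pos: [0.6085, -0.1534, 0.126]
tcp_rot: [-179.9, 0.0, -94.9]
force: [0.8, 0.2, -0.4]
width: 0.0312
```

Bottom is at about 0.049 m, below the V top, with no contact. Continuing down.

>>> jog_arm:
  steps:
    - [[0, 0, 0.005], [0, 0, 0]]
    - [[0, 0, 0.004], [0, 0, 0]]

```text
clock: 16.2
tool_pos: [0.6085, -0.1534, 0.1165]
tcp_rot: [-179.9, 0.0, -94.9]
force: [0.2, -0.0, -1.1]
width: 0.0313
```

>>> jog_arm:
  steps:
    - [[0, 0, 0.005], [0, 0, 0]]
    - [[0, 0, 0.004], [0, 0, 0]]

```text
clock: 16.45
tool_pos: [0.6084, -0.1534, 0.1066]
tcp_rot: [-179.9, 0.0, -94.9]
force: [0.4, 1.3, -0.6]
width: 0.0309
```

>>> jog_arm:
  steps:
    - [[0, 0, 0.005], [0, 0, 0]]
    - [[0, 0, 0.005], [0, 0, 0]]
    - [[0, 0, 0.003], [0, 0, 0]]

```text
clock: 16.82
tool_pos: [0.6084, -0.1534, 0.0925]
tcp_rot: [-180.0, 0.0, -94.9]
force: [-0.9, 0.7, -0.0]
width: 0.0309
```

>>> jog_arm:
  steps:
    - [[0, 0, 0.002], [0, 0, 0]]
    - [[0, 0, 0.0005], [0, 0, 0]]

```text
clock: 17.08
tool_pos: [0.6084, -0.1534, 0.0897]
tcp_rot: [-180.0, 0.0, -94.9]
force: [0.7, -0.3, -0.8]
width: 0.0313
```

>>> jog_arm:
  steps:
    - [[0, 0, 0.0015], [0, 0, 0]]
    - [[0, 0, 0.0005], [0, 0, 0]]

```text
clock: 17.32
tool_pos: [0.6085, -0.1535, 0.0879]
tcp_rot: [-180.0, 0.0, -94.9]
force: [-1.4, -0.5, 0.3]
width: 0.0313
```

>>> jog_arm:
  steps:
    - [[0, 0, 0.0005], [0, 0, 0]]
    - [[0, 0, 0], [0, 0, 0]]
    - [[0, 0, 0], [0, 0, 0]]
    - [[0, 0, 0], [0, 0, 0]]
  gripper: 0.07

```text
clock: 17.82
tool_pos: [0.6091, -0.1535, 0.0881]
tcp_rot: [-179.9, 0.0, -94.9]
force: [-0.4, 0.6, -0.0]
width: 0.0633
```

>>> jog_arm:
  steps:
    - [[0, 0, -0.02], [0, 0, 0]]
    - [[0, 0, -0.04], [0, 0, 0]]
    - [[0, 0, -0.04], [0, 0, 0]]
    - [[0, 0, 0], [0, 0, 0]]

```text
clock: 18.32
tool_pos: [0.6087, -0.1536, 0.1903]
tcp_rot: [-179.9, -0.0, -94.9]
force: [0.6, -0.1, 0.1]
width: 0.0703
```

```bash
python3 - <<'E'
from h import *
s=snapshot("side")
for n in("tube","nest","knob","pivot","lever"): print(n,[(round(d["score"],2),np.round(d["location"],4)) for d in pinpoint("side",n)][:2])
s2=snapshot("top")
for n in("tube","knob","pivot","lever"): print(n,[(round(d["score"],2),np.round(d["location"],4)) for d in pinpoint("top",n)][:2])
for p in((.5,-.24,.1),): print(proj(s2,p),proj(s,p))
cv2.imwrite("pics/k.png",np.hstack([cv2.resize(s["color"][140:220,250:330],(400,400),interpolation=2),cv2.resize(s2["color"][160:240,300:380],(400,400),interpolation=2)]))
E
```

```text
tube [(0.45, array([ 0.6048, -0.1508,  0.0117]))]
nest [(0.55, array([ 0.6092, -0.1527,  0.0137]))]
knob [(0.88, array([ 0.5039, -0.2384,  0.1018]))]
pivot [(0.92, array([ 0.596 , -0.2373,  0.0766])), (0.72, array([ 0.6121, -0.1528,  0.0163]))]
lever [(0.6, array([ 0.599 , -0.2395,  0.0657]))]
tube []
knob [(0.91, array([ 0.4945, -0.2395,  0.0966]))]
pivot [(0.57, array([ 0.5962, -0.2404,  0.0815]))]
lever [(0.57, array([ 0.5982, -0.2411,  0.0653]))]
[347.13175646 223.13471308] [319.941979  161.2180418]
```

View pics/k.png

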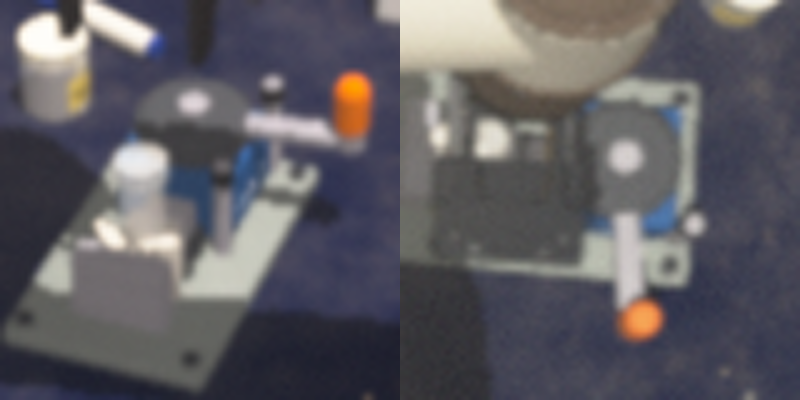

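Picture k shows the tube (cap at 140,165) upright in front of the V, with the arm clear, and the orange knob at (350,105). Next is the knob.

```bash
python3 -c "
from h import *
print(read_state()['joint_pos'].round(1));plan([.498,-.2395,.17],-90,3)"
```

```text
[  0.6  23.8  -2.2  -0.  -64.4  -5.5]
d [-0.1084 -0.0862 -0.0157] n 3
[[0.0317, 0.0335, 0.0055], [0.16, 0.0, -1.64]]
[[0.0308, 0.0344, 0.0054], [0.16, 0.0, -1.64]]
[[0.0298, 0.0353, 0.0053], [0.16, 0.0, -1.64]]
```

>>> jog_arm:
  steps:
    - [[0.0317, 0.0335, 0.0055], [0.2, 0, -1.6]]
    - [[0.031, 0.0344, 0.0055], [0.1, 0, -1.6]]
    - [[0.025, 0.032, 0.0055], [0, 0, -1.6]]
    - [[0, 0, 0], [0, 0, 0]]

```text
clock: 19.38
tool_pos: [0.4991, -0.2367, 0.1684]
tcp_rot: [179.8, 0.0, -89.9]
force: [0.3, -0.2, 1.2]
width: 0.0702
```

```bash
python3 - <<'E'
from h import *
s=snapshot("side")
print([(round(d["score"],2),np.round(d["location"],4)) for n in("knob","pivot","tube","nest") for d in pinpoint("side",n)[:1]])
plan([.498,-.2395,.09],-90,1)
E
```

```text
[(0.84, array([ 0.5045, -0.2397,  0.1049])), (0.72, array([ 0.599 , -0.2348,  0.0794])), (0.73, array([ 0.6092, -0.1491,  0.012 ])), (0.85, array([ 0.6091, -0.1526,  0.0141]))]
d [-0.0045 -0.0043 -0.0789] n 1
[[0.0042, 0.0045, 0.0789], [0.04, -0.04, 0.33]]
```

>>> jog_arm:
  steps:
    - [[0.0025, 0.001, 0.03], [0, 0, 0]]
    - [[0, 0, 0.035], [0, 0, 0]]
    - [[0, 0, 0.012], [0, 0, 0]]
    - [[0, 0, 0], [0, 0, 0]]

```text
clock: 20.12
tool_pos: [0.5064, -0.2362, 0.0914]
tcp_rot: [-179.8, -0.1, -89.4]
force: [-0.2, -0.1, -0.3]
width: 0.0703
```

>>> jog_arm:
  steps:
    - [[0, 0, 0], [0, 0, 0]]
    - [[0, 0, 0], [0, 0, 0]]
    - [[0, 0, 0], [0, 0, 0]]
    - [[0, 0, 0], [0, 0, 0]]
    - [[0, 0, 0], [0, 0, 0]]
  gripper: 0.012
  newtons: 10

```text
clock: 20.75
tool_pos: [0.5027, -0.2362, 0.0943]
tcp_rot: [179.8, -0.1, -89.4]
force: [-12.6, 0.0, 8.0]
width: 0.0282
```

>>> jog_arm:
  steps:
    - [[0, 0.004, 0.003], [0, 0, 0]]
    - [[0, 0.001, 0.001], [0, 0, 0]]
    - [[0, 0, 0], [0, 0, 0]]

```text
clock: 21.12
tool_pos: [0.4992, -0.237, 0.0928]
tcp_rot: [-179.9, -0.2, -89.4]
force: [0.0, 1.2, -1.2]
width: 0.0218
```

>>> jog_arm:
  steps:
    - [[0.0139, -0.001, 0], [0, 0, -8]]
    - [[0.0139, -0.001, 0], [0, 0, -8]]
    - [[0.0139, -0.001, 0], [0, 0, -8]]

```text
clock: 21.5
tool_pos: [0.506, -0.2771, 0.0927]
tcp_rot: [179.7, 0.0, -64.5]
force: [-2.0, 1.4, 3.2]
width: 0.0216
```

```bash
cat >> h.py <<'E'
def lev(piv=(.598,-.2395)):
    st=read_state(); t=st["tool_pos"][:2]-np.array(piv)
    phi=np.degrees(np.arctan2(t[1],t[0]))%360
    print(st["clock"],st["tool_pos"].round(4),"yaw",st["tcp_rot"].round(1),"phi",phi.round(1),"yaw-should",phi-270,"r",np.hypot(*t).round(4),"F",st["force"].round(1),"w",st["width"])
E
python3 -c "
from h import *
lev()
s=snapshot('side')
print([np.round(d['location'],4) for d in pinpoint('side','knob')])
s=snapshot('top')
print([np.round(d['location'],4) for d in pinpoint('top','knob')])"
```

```text
21.5 [ 0.506  -0.2771  0.0927] yaw [179.7   0.  -64.5] phi 202.2 yaw-should -67.76437123259501 r 0.0994 F [-2.   1.4  3.2] w 0.02157143808738021
[array([ 0.5127, -0.2817,  0.1034]), array([ 0.5979, -0.2372,  0.066 ])]
[]
```

>>> jog_arm:
  steps:
    - [[-0.0174, -0.0015, 0], [0, 0, 7]]
    - [[-0.0174, -0.0015, 0], [0, 0, 10]]
    - [[-0.0174, -0.0015, 0], [0, 0, 10]]
    - [[-0.0174, -0.0015, 0], [0, 0, 10]]

```text
clock: 22.2
tool_pos: [0.504, -0.2083, 0.0928]
tcp_rot: [-179.2, -0.2, -103.6]
force: [3.9, -4.7, -3.5]
width: 0.0211
```

```bash
python3 -c "
from h import *
lev()"
```

```text
22.2 [ 0.504  -0.2083  0.0928] yaw [-179.2   -0.2 -103.6] phi 161.7 yaw-should -108.34109190060582 r 0.099 F [ 3.9 -4.7 -3.5] w 0.02108517952774892
```

>>> jog_arm:
  steps:
    - [[-0.0165, -0.0005, 0], [-0.5, 0, 12]]
    - [[-0.012, -0.001, 0], [0, 0, 8]]

```text
clock: 22.45
tool_pos: [0.5185, -0.1808, 0.0928]
tcp_rot: [-179.0, 0.2, -122.7]
force: [1.4, -6.1, -1.4]
width: 0.0215
```

```bash
python3 -c "
from h import *
lev()"
```

```text
22.45 [ 0.5185 -0.1808  0.0928] yaw [-179.     0.2 -122.7] phi 143.6 yaw-should -126.42887929659622 r 0.0988 F [ 1.4 -6.1 -1.4] w 0.021474383004908854
```

>>> jog_arm:
  steps:
    - [[0.0174, -0.001, 0], [-0.7, 0, -6]]
    - [[0.0174, -0.0015, 0], [0, 0, -10]]
    - [[0.0174, -0.0015, 0], [0, 0, -10]]
    - [[0.0174, -0.0015, 0], [0, 0, -10]]
    - [[0.0174, -0.0015, 0], [0, 0, -10]]

```text
clock: 23.08
tool_pos: [0.5008, -0.2588, 0.0928]
tcp_rot: [-179.8, 0.2, -75.5]
force: [-1.4, 1.6, 4.8]
width: 0.0214
```

```bash
python3 -c "
from h import *
lev()"
```

```text
23.075 [ 0.5008 -0.2588  0.0928] yaw [-179.8    0.2  -75.5] phi 191.2 yaw-should -78.77454479781707 r 0.0991 F [-1.4  1.6  4.8] w 0.02141303593259527
```

>>> jog_arm:
  steps:
    - [[0.0155, -0.0013, 0], [0, 0, -6]]
    - [[0.008, -0.0005, 0], [0, 0, -5]]

```text
clock: 23.32
tool_pos: [0.5078, -0.2806, 0.0929]
tcp_rot: [-179.9, 0.3, -64.4]
force: [-1.8, -0.0, 3.0]
width: 0.0212
```

>>> jog_arm:
  steps:
    - [[-0.0174, -0.0015, 0], [0, 0, 7]]
    - [[-0.0174, -0.0015, 0], [0, 0, 10]]
    - [[-0.0174, -0.0015, 0], [0, 0, 10]]
    - [[-0.0174, -0.0015, 0], [0, 0, 10]]

```text
clock: 23.82
tool_pos: [0.503, -0.2127, 0.093]
tcp_rot: [-179.3, 0.2, -103.0]
force: [2.6, -4.1, -2.0]
width: 0.0216
```

```bash
python3 -c "
from h import *
lev()"
```

```text
23.825 [ 0.503  -0.2127  0.093 ] yaw [-179.3    0.2 -103. ] phi 164.3 yaw-should -105.7295845017992 r 0.0987 F [ 2.6 -4.1 -2. ] w 0.021599153273500895
```

Finish stroke 2 to φ≈144, return, and read.

>>> jog_arm:
  steps:
    - [[-0.0165, -0.001, 0], [-0.4, 0, 11]]
    - [[-0.0155, -0.001, 0], [0, 0, 9]]

```text
clock: 24.08
tool_pos: [0.5178, -0.182, 0.093]
tcp_rot: [-179.4, 0.5, -123.1]
force: [3.5, -6.2, -2.5]
width: 0.0215
```

>>> jog_arm:
  steps:
    - [[0.0174, -0.001, 0], [-0.5, 0, -6]]
    - [[0.0174, -0.0015, 0], [0, 0, -10]]
    - [[0.0174, -0.0015, 0], [0, 0, -10]]
    - [[0.0174, -0.0015, 0], [0, 0, -10]]
    - [[0.0174, -0.0015, 0], [0, 0, -10]]

```text
clock: 24.7
tool_pos: [0.5011, -0.2599, 0.0928]
tcp_rot: [-179.5, 0.4, -75.9]
force: [-1.0, 0.2, 3.3]
width: 0.0214
```

>>> jog_arm:
  steps:
    - [[0.0155, -0.0013, 0], [0, 0, -7]]
    - [[0.008, -0.0005, 0], [0, 0, -5]]

```text
clock: 24.95
tool_pos: [0.5083, -0.2817, 0.0929]
tcp_rot: [-179.5, 0.4, -63.7]
force: [-2.8, -0.0, 3.2]
width: 0.0217
```

```bash
python3 -c "
from h import *
lev()
snapshot('side')
print([(n,round(d['score'],2),np.round(d['location'],4)) for n in('knob','tube','nest','jaw_pad') for d in pinpoint('side',n)[:1]])"
```

```text
24.95 [ 0.5083 -0.2817  0.0929] yaw [-179.5    0.4  -63.7] phi 205.2 yaw-should -64.80655534453695 r 0.0991 F [-2.8 -0.   3.2] w 0.021713028378650218
[('knob', 0.84, array([ 0.5137, -0.2817,  0.1028])), ('tube', 0.65, array([ 0.6088, -0.1515,  0.0114])), ('nest', 0.88, array([ 0.6067, -0.1531,  0.014 ]))]
```

>>> jog_arm:
  steps:
    - [[-0.0174, -0.0015, 0], [0, 0, 7]]
    - [[-0.0174, -0.0015, 0], [0, 0, 10]]
    - [[-0.0174, -0.0015, 0], [0, 0, 10]]

```text
clock: 25.58
tool_pos: [0.4995, -0.2305, 0.093]
tcp_rot: [-179.2, 0.4, -92.1]
force: [3.2, -3.3, -2.9]
width: 0.0215
```

>>> jog_arm:
  steps:
    - [[-0.006, -0.0002, 0], [0, 0, 6]]
    - [[-0.002, 0, 0], [0, 0, 2]]

```text
clock: 25.82
tool_pos: [0.5014, -0.2206, 0.0929]
tcp_rot: [-179.1, 0.5, -100.4]
force: [-1.0, -3.4, 1.9]
width: 0.0217
```

```bash
python3 -c "
from h import *
lev()"
```

```text
25.825 [ 0.5014 -0.2206  0.0929] yaw [-179.1    0.5 -100.4] phi 168.9 yaw-should -101.06213814170067 r 0.0984 F [-1.  -3.4  1.9] w 0.021666875966814353
```

Next I'll lower the grip force so that slip limits the push. I can measure that limit harmlessly against the hard post at the counter-clockwise end.

>>> jog_arm:
  steps:
    - [[0.0174, -0.0015, 0], [-0.5, 0, -9]]
    - [[0.0174, -0.0015, 0], [0, 0, -10]]
    - [[0.0174, -0.0015, 0], [0, 0, -10]]
    - [[0.0105, -0.0008, 0], [0, 0, -7]]
  newtons: 6

```text
clock: 26.32
tool_pos: [0.5066, -0.2783, 0.0928]
tcp_rot: [-179.6, 0.5, -63.4]
force: [-3.4, -0.3, 5.0]
width: 0.0214
```

>>> jog_arm:
  steps:
    - [[0.006, -0.0003, 0], [0, 0, -3]]
    - [[0.004, -0.0003, 0], [0, 0, -2]]

```text
clock: 26.58
tool_pos: [0.5105, -0.2866, 0.0928]
tcp_rot: [-179.6, 0.6, -58.4]
force: [-3.3, -1.0, 4.7]
width: 0.0217
```

```bash
python3 -c "
from h import *
lev()"
```

```text
26.575 [ 0.5105 -0.2866  0.0928] yaw [-179.6    0.6  -58.4] phi 208.3 yaw-should -61.725114514265584 r 0.0994 F [-3.3 -1.   4.7] w 0.021662813957828445
```

>>> jog_arm:
  steps:
    - [[0.005, -0.0003, 0], [0, 0, -1]]
    - [[0.003, 0, 0], [0, 0, -1]]

```text
clock: 26.82
tool_pos: [0.5118, -0.2891, 0.0916]
tcp_rot: [-179.8, 1.1, -56.5]
force: [-3.4, 4.4, 5.6]
width: 0.0213
```

>>> jog_arm:
  steps:
    - [[0.003, 0, 0], [0, 0, -1]]
    - [[0.002, 0, 0], [0, 0, -1]]

```text
clock: 27.08
tool_pos: [0.512, -0.2896, 0.0912]
tcp_rot: [-179.8, 1.5, -54.6]
force: [-4.4, 1.8, 7.0]
width: 0.0217
```

```bash
python3 -c "
from h import *
lev()"
```

```text
27.075 [ 0.512  -0.2896  0.0912] yaw [-179.8    1.5  -54.6] phi 210.2 yaw-should -59.75140987153998 r 0.0995 F [-4.4  1.8  7. ] w 0.02166806112199325
```

>>> jog_arm:
  steps:
    - [[0.006, 0, 0], [-0.5, -1, 2]]
    - [[0.006, 0, 0], [0, 0, 2]]

```text
clock: 27.32
tool_pos: [0.515, -0.2944, 0.0896]
tcp_rot: [179.3, 3.2, -58.9]
force: [-4.0, 4.7, 3.8]
width: 0.0221
```

>>> jog_arm:
  steps:
    - [[0.006, 0, 0], [0, 0, 0]]
    - [[0.006, 0, 0], [0, 0, 0]]
    - [[0.006, 0, 0], [0, 0, 0]]

```text
clock: 27.7
tool_pos: [0.52, -0.3027, 0.0863]
tcp_rot: [179.0, 4.1, -59.2]
force: [-2.3, 2.8, 3.5]
width: 0.0199
```

```bash
python3 -c "
from h import *
lev()"
```

```text
27.7 [ 0.52   -0.3027  0.0863] yaw [179.    4.1 -59.2] phi 219.0 yaw-should -50.98667992807148 r 0.1004 F [-2.3  2.8  3.5] w 0.019877346613411995
```

```bash
python3 - <<'E'
from h import *
f=np.radians(210.5); print(.598+.0995*np.cos(f),-.2395+.0995*np.sin(f))
plan([.598+.0995*np.cos(f),-.2395+.0995*np.sin(f),.0925],-59.5,1)
E
```

```text
0.5122678985360681 -0.29000006711459003
d [-0.0078  0.0127  0.0062] n 1
[[-0.0153, 0.0002, -0.0052], [0.98, 4.05, 0.38]]
```

>>> jog_arm:
  steps:
    - [[0, 0, -0.002], [0, 0, 0]]
    - [[0, 0, -0.001], [0, 0, 0]]
    - [[-0.0145, 0, -0.002], [1, 4, 0.4]]
    - [[0, 0, 0], [0, 0, 0]]
  gripper: 0.034

```text
clock: 28.2
tool_pos: [0.5156, -0.2894, 0.0915]
tcp_rot: [-179.7, -0.2, -59.6]
force: [-0.6, 0.3, -0.1]
width: 0.0336
```

>>> jog_arm:
  steps:
    - [[0, 0, 0], [0, 0, 0]]
    - [[0, 0, 0], [0, 0, 0]]
    - [[0, 0, 0], [0, 0, 0]]
  gripper: 0.012
  newtons: 12

```text
clock: 28.58
tool_pos: [0.5128, -0.2908, 0.0917]
tcp_rot: [179.9, 0.0, -59.7]
force: [1.5, 3.7, 0.9]
width: 0.0213
```

```bash
python3 -c "
from h import *
lev()
s=snapshot('side')
print([(n,round(d['score'],2),np.round(d['location'],4)) for n in('knob','tube','nest') for d in pinpoint('side',n)[:1]])
cv2.imwrite('pics/m.png',cv2.resize(s['color'][130:220,250:340],(600,600),interpolation=2))"
```

```text
28.575 [ 0.5128 -0.2908  0.0917] yaw [179.9   0.  -59.7] phi 211.1 yaw-should -58.919389450034316 r 0.0994 F [1.5 3.7 0.9] w 0.02134803788702537
[('knob', 0.65, array([ 0.5182, -0.2875,  0.1016])), ('tube', 0.49, array([ 0.61  , -0.1507,  0.0114])), ('nest', 0.73, array([ 0.6111, -0.1538,  0.0165]))]
```

View pics/m.png

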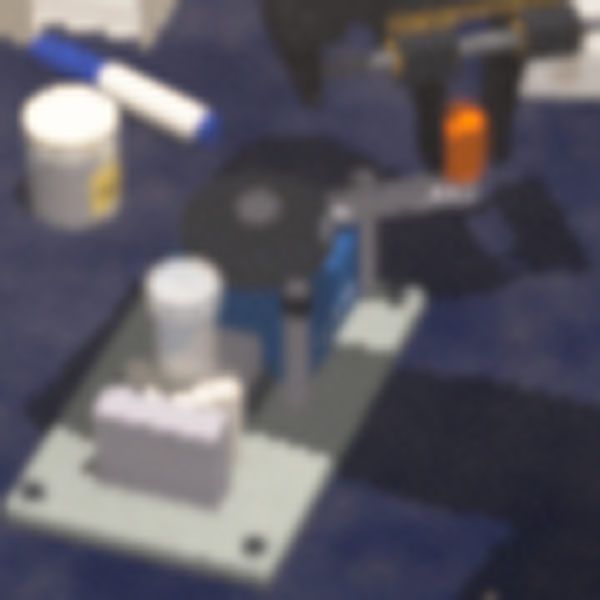

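Picture m: the fingers hold the knob (465,145) with the lever at its post, and the tube stands upright at (180,310). With the slip limit near 12 N, I'll drive on in modest rows.

>>> jog_arm:
  steps:
    - [[-0.009, -0.0004, 0], [0, 0, 5]]
    - [[-0.009, -0.0004, 0], [0, 0, 5.2]]
    - [[-0.009, -0.0004, 0], [0, 0, 5.2]]
    - [[-0.009, -0.0004, 0], [0, 0, 5.2]]
    - [[-0.009, -0.0004, 0], [0, 0, 5.2]]

```text
clock: 29.4
tool_pos: [0.5003, -0.2534, 0.0917]
tcp_rot: [179.9, -0.5, -86.3]
force: [-3.3, -4.5, 3.1]
width: 0.0214
```

```bash
python3 -c "
from h import *
lev()"
```

```text
29.4 [ 0.5003 -0.2534  0.0917] yaw [179.9  -0.5 -86.3] phi 188.1 yaw-should -81.89854333343604 r 0.0987 F [-3.3 -4.5  3.1] w 0.02142248273577789
```

>>> jog_arm:
  steps:
    - [[-0.009, -0.0004, 0], [0, 0, 2]]
    - [[-0.009, -0.0004, 0], [0, 0, 4]]
    - [[-0.009, -0.0004, 0], [0, 0, 5]]
    - [[-0.009, -0.0004, 0], [0, 0, 5]]
    - [[-0.004, -0.0004, 0], [0, 0, 3]]

```text
clock: 30.02
tool_pos: [0.5025, -0.2154, 0.0917]
tcp_rot: [179.9, -0.8, -106.0]
force: [-2.3, 1.6, 3.9]
width: 0.0215
```

```bash
python3 -c "
from h import *
lev()"
```

```text
30.025 [ 0.5025 -0.2154  0.0917] yaw [ 179.9   -0.8 -106. ] phi 165.8 yaw-should -104.17760468386598 r 0.0985 F [-2.3  1.6  3.9] w 0.021508774018388917
```

>>> jog_arm:
  steps:
    - [[-0.009, -0.0004, 0], [0, 0.5, 3.5]]
    - [[-0.009, -0.0004, 0], [0, 0.3, 5]]
    - [[-0.009, -0.0004, 0], [0, 0, 5]]
    - [[-0.007, -0.0004, 0], [0, 0, 5]]

```text
clock: 30.52
tool_pos: [0.5154, -0.1915, 0.0912]
tcp_rot: [-179.5, -2.2, -125.0]
force: [0.4, 0.2, -0.5]
width: 0.0144
```

```bash
python3 -c "
from h import *
lev()"
```

```text
30.525 [ 0.5154 -0.1915  0.0912] yaw [-179.5   -2.2 -125. ] phi 149.8 yaw-should -120.16219485254797 r 0.0956 F [ 0.4  0.2 -0.5] w 0.01441276841689628
```

The knob slipped out of the grip (width 14 mm), so the lever has probably gone firm. I'll locate the knob, regrip and verify the force.

>>> jog_arm:
  steps:
    - [[0, 0, 0], [0, 0, 0]]
    - [[0, 0, 0], [0, 0, 0]]
    - [[0, 0, 0], [0, 0, 0]]
  gripper: 0.045

```text
clock: 30.9
tool_pos: [0.5172, -0.1912, 0.091]
tcp_rot: [-179.4, -2.1, -124.8]
force: [0.2, 0.1, 0.4]
width: 0.0369
```

```bash
python3 - <<'E'
from h import *
lev()
s=snapshot('side')
print([(n,round(d['score'],2),np.round(d['location'],4)) for n in('knob','tube','nest') for d in pinpoint('side',n)[:1]])
def ctr():
    hsv=cv2.cvtColor(s["color"],cv2.COLOR_BGR2HSV); m=cv2.inRange(hsv,(5,150,120),(18,255,255)); m[:130]=0;m[200:]=0;m[:,:270]=0;m[:,345:]=0
    y,x=np.nonzero(m); return (x.mean(),y.mean(),len(x))
u=ctr(); print(u)
# best phi on the knob circle
for f in range(150,185,3):
    p=[.599+.1*np.cos(np.radians(f)),-.2395+.1*np.sin(np.radians(f)),.1]; print(f,proj(s,p).round(1),np.round(p[:2],4))
E
```

```text
30.9 [ 0.5172 -0.1912  0.091 ] yaw [-179.4   -2.1 -124.8] phi 149.1 yaw-should -120.87613068517305 r 0.0941 F [0.2 0.1 0.4] w 0.036855612547348156
[('knob', 0.68, array([ 0.5044, -0.2124,  0.105 ])), ('tube', 0.47, array([ 0.6087, -0.1503,  0.0125])), ('nest', 0.88, array([ 0.6102, -0.1537,  0.0145]))]
(np.float64(nan), np.float64(nan), 0)
150 [312.3 170.5] [ 0.5124 -0.1895]
153 [313.4 169.7] [ 0.5099 -0.1941]
156 [314.5 168.9] [ 0.5076 -0.1988]
159 [315.5 168. ] [ 0.5056 -0.2037]
162 [316.5 167.1] [ 0.5039 -0.2086]
165 [317.3 166.2] [ 0.5024 -0.2136]
168 [318.1 165.3] [ 0.5012 -0.2187]
171 [318.7 164.3] [ 0.5002 -0.2239]
174 [319.3 163.3] [ 0.4995 -0.229 ]
177 [319.8 162.4] [ 0.4991 -0.2343]
180 [320.2 161.4] [ 0.499  -0.2395]
183 [320.5 160.4] [ 0.4991 -0.2447]<stdin>:7: RuntimeWarning: Mean of empty slice.
  ret = ret.dtype.type(ret / rcount)
```

```bash
python3 -c "
from h import *
plan([.5025,-.211,.092],-106,3)"
```

```text
d [-0.0145 -0.0198  0.0009] n 3
[[0.0082, 0.0002, -0.0], [-0.08, -0.73, -6.28]]
[[0.0081, 0.0011, -0.0001], [-0.08, -0.73, -6.28]]
[[0.0079, 0.002, -0.0002], [-0.08, -0.73, -6.28]]
```

>>> jog_arm:
  steps:
    - [[0.003, 0.004, 0], [-0.1, -0.8, -6]]
    - [[0.011, 0, 0], [-0.1, -0.8, -6]]
    - [[0.01, 0, 0], [-0.1, -0.7, -6]]
    - [[0, 0, 0], [0, 0, 0]]

```text
clock: 31.6
tool_pos: [0.5026, -0.2105, 0.0916]
tcp_rot: [-180.0, 0.2, -106.3]
force: [1.0, -0.4, -0.2]
width: 0.0451
```

>>> jog_arm:
  steps:
    - [[0, 0, 0], [0, 0, 0]]
    - [[0, 0, 0], [0, 0, 0]]
    - [[0, 0, 0], [0, 0, 0]]
    - [[0, 0, 0], [0, 0, 0]]
  gripper: 0.012
  newtons: 14

```text
clock: 32.1
tool_pos: [0.504, -0.2098, 0.0917]
tcp_rot: [-179.9, 0.2, -106.4]
force: [1.4, -0.0, -1.1]
width: 0.021
```

```bash
python3 -c "
from h import *
lev()"
```

```text
32.1 [ 0.504  -0.2098  0.0917] yaw [-179.9    0.2 -106.4] phi 162.5 yaw-should -107.53299954389462 r 0.0986 F [ 1.4 -0.  -1.1] w 0.021034974566895414
```

>>> jog_arm:
  steps:
    - [[-0.004, 0, 0], [0, 0, 0]]
    - [[-0.004, 0, 0], [0, 0, 0]]

```text
clock: 32.35
tool_pos: [0.5058, -0.2038, 0.0917]
tcp_rot: [-179.9, -0.0, -106.3]
force: [-0.1, -11.8, -2.9]
width: 0.0214
```

>>> jog_arm:
  steps:
    - [[-0.004, 0, 0], [0, 0, 0]]

```text
clock: 32.48
tool_pos: [0.5063, -0.202, 0.0917]
tcp_rot: [-180.0, -0.2, -106.3]
force: [-0.1, -13.9, -3.6]
width: 0.0212
```

Firm at 12–14 N in mid-stroke, well before the post. Releasing and retreating straight up.

>>> jog_arm:
  steps:
    - [[0.003, 0, 0], [0, 0, 0]]
    - [[0.001, 0, 0], [0, 0, 0]]
    - [[0, 0, 0], [0, 0, 0]]
    - [[0, 0, 0], [0, 0, 0]]
    - [[0, 0, 0], [0, 0, 0]]
  gripper: 0.06

```text
clock: 33.1
tool_pos: [0.5043, -0.2048, 0.0915]
tcp_rot: [179.9, -0.2, -106.3]
force: [0.0, 0.8, -0.3]
width: 0.0578
```

>>> jog_arm:
  steps:
    - [[0, 0, -0.03], [0, 0, 0]]
    - [[0, 0, -0.05], [0, 0, 0]]
    - [[0, 0, -0.05], [0, 0, 0]]
    - [[0, 0, 0], [0, 0, 0]]

```text
clock: 33.6
tool_pos: [0.5045, -0.204, 0.2249]
tcp_rot: [179.8, -0.2, -106.3]
force: [-0.3, 0.3, -0.6]
width: 0.0601
```

```bash
python3 - <<'E'
from h import *
lev()
s=snapshot('side')
print([(n,round(d['score'],2),np.round(d['location'],4)) for n in('knob','tube','nest','jaw_pad') for d in pinpoint('side',n)[:1]])
cv2.imwrite('pics/n.png',cv2.resize(s['color'][130:220,250:340],(600,600),interpolation=2))
E
```

```text
33.6 [ 0.5045 -0.204   0.2249] yaw [ 179.8   -0.2 -106.3] phi 159.2 yaw-should -110.79148484831549 r 0.1 F [-0.3  0.3 -0.6] w 0.060120326621980504
[('tube', 0.62, array([ 0.6084, -0.1497,  0.0108])), ('nest', 0.85, array([ 0.6108, -0.1519,  0.0132]))]
```

View pics/n.png

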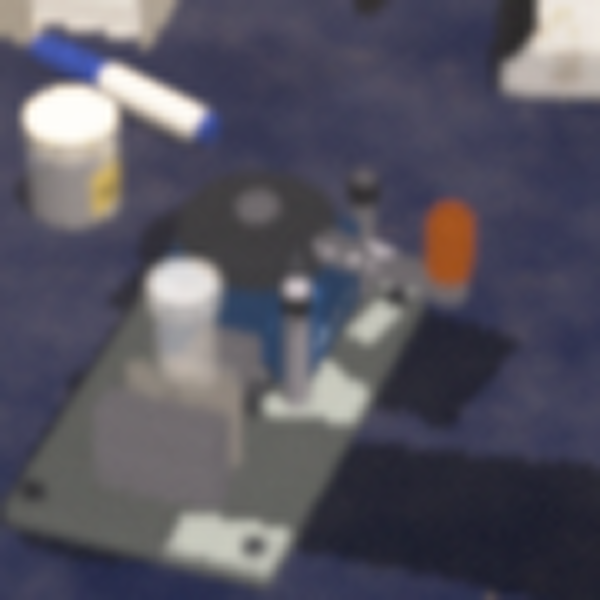

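```bash
python3 -c "
from cell import *
print(finish_job())"
```

```text
the job is handed in; nothing more can be done
None
```

The tube is standing upright in the clamp, clamped tight in the V, and the job is handed in at about 34 s on the clock. `finish_job` gives no verdict, so these are my own checks:

- **Tube:** the last picture shows it upright at the V. The network put it at (0.608, -0.150) and the nest at (0.611, -0.152). That is about 3 mm apart, inside the 4 mm measuring error.
- **Tightness:** the lever went firm in mid-stroke, well short of the post. On a second grip the push rose from about 12 to 14 N over 2 mm of knob travel. This fits the 8–15 N range for fully tight and stays below the 25 N limit. I had no direct reading of the jaw's force on the tube, and the jaw pad was not detected in the final picture.
- **Robot:** the gripper is open and about 10 cm above the knob, touching nothing. I saw no bystander moved, but I checked only the clamp area and did not measure them again at the end.

Three things did not go smoothly:

- **First placing:** the tube was tilted in the grip and touched the clamp with about 14 N. I set it back on the table, gripped it again by the cap, and it then went in without contact.
- **Slip test:** I let the grip slip on purpose against the lever's counter-clockwise post, to find a grip force that would keep the push gentle.
- **Firm point:** the knob slipped out of the grip when the lever first went firm, so I gripped it again for the final check.

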